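# Scan the sample label in the photometer

### The arm

A 6-joint arm with a two-finger parallel gripper is mounted at the origin on the work surface. World frame = base frame: x ahead of the robot, y to its left, z up, the work surface at z = 0. Lengths are in m, angles in rad, forces in N, time in s.
With the tool pointing down it reaches from about 0.35 to 0.725 m from the base axis. Payload 6 kg.
Tool frame: the origin (TCP) lies midway between the tips of the shut fingers; the grasp point (between the pads) lies 19 mm behind it (arm.pinch_z is the distance from the TCP to the grasp point, in m); z points along the fingers, y is the line along which they close (so a half turn about z gives the same grasp; the last joint's range is limited). The gripper opens to 85 mm and grips with 20 to 120 N. Pads are 22 mm wide; open, the fingers measure 114 mm over their backs; the gripper's body (76 mm by 85 mm) begins 54 mm behind the grasp point. The pads swing forward as they close: fully open they stand 13 mm farther back than shut.
Start: joints at [-0.95, 0.04, 0.085, 0, -1.615, -0.334], TCP at [0.17, -0.575, 0.202] pointing down, gripper open.
Joint ranges: [-2.56, 2.56], [-1.29, 2.01], [-1.08, 1.49], [-3.29, 1.98], [-2.81, -0.18], [-2.99, 2.99]. Speed limits (rad/s): [2.57, 2.57, 3.01, 3.14, 3.14, 3.14].

### API

Orientations are given as a unit quaternion [x, y, z, w].
In Python, from plant import arm, camera, camera_params, boxes_of gives the robot as it stands. The module is installed in compiled form; this text tells all that it offers. Calls block until the motion is done:
- arm.move_to(position, orientation): joint-space move of the TCP to a pose.
- arm.move_straight(position, orientation=None, v=0.15): straight line of the TCP; orientation=None keeps the orientation; v is the mean speed in m/s.
- arm.set_joints(angles): joint-space move.
- arm.ungrasp() and arm.gripper_close(squeeze=None): open the fingers fully, or close them until they stop; squeeze is the grip in N (None keeps the last).
- arm.pause(seconds).
- arm.ik(position, orientation): joint angles nearest the present ones, or None.
- camera(name): name is "side" or "top" or "wrist"; returns the picture (400x640x3 uint8, red, green, blue); there is no depth.
- camera_params(name): a dict with "fov_y" (degrees; the focal length in pixels is half the picture's height over the tangent of half this angle, whatever the lens; pixels are square), "cx", "cy" (the principal point, pixels), "distortion" ([k1, k2, p1, p2, k3] as OpenCV has them; the pictures are not rectified), "world_from_camera" (4x4, takes a point from camera to world coordinates). Camera axes: x right, y up, looking along -z (the intrinsics and any distortion apply to the point x, -y, -z); pixel columns grow to the right and rows downward; lengths in m; the calibration is good to about 2 mm. A picture is of the moment at which its call begins: read the wrist's pose just before it. camera_params takes no time and is no camera call; for the wrist camera it gives the pose at the moment of the call.
A pose or a line that the arm cannot do raises arm.Unreachable and nothing moves.
- arm.hand_in(): hands the job in; it is judged then, once.
Trained networks look in the newest picture that a camera, given by its name, has taken for a name from the list of things; names that differ only in an ending like _2 or _b are one class to them, and where a whole thing is asked for, a point or a joint stands for the part that bears it (a point fixed in the world has none). Each returns a list of dicts, best first, with "p" (0 to 1); they miss things now and then, are a little off and sometimes report something else, mostly with a low value. They report only what shows in the picture. A call takes as long as a camera call. They do not tell look-alikes from the thing itself.
- boxes_of(camera, label): "rect" ([left, top, right, bottom] in pixels, round what is visible of it).
Readings, each from a call of its own:
- arm.get_t(): time.
- arm.get_qpos(): joint angles.
- arm.get_qvel(): joint speeds.
- arm.get_tau(): joint torques, N m.
- arm.get_tcp_pos(): TCP position.
- arm.get_orientation(): TCP orientation.
- arm.get_contact_force(): force on the tool from outside, world axes, zero at the start.
- arm.get_wrist_torque(): the same for the moment, N m.
- arm.get_opening(): finger opening in m.
- arm.get_gripper_force(): force on a finger pad.
Only numpy, scipy, OpenCV 4.12 (cv2) and the standard library are available. Lean on these libraries where they do the work, as an engineer would, in place of code of your own. Each camera call takes 0.05 s, during which the arm holds its last target. There are 200 camera calls.

### The job

First slide the photometer's shutter fully open by its tab so that the bar label under it is uncovered. Then take the hand scanner from its holster, aim its window squarely at the middle of the label from about 6 cm away and hold it still there for a little over a second, without touching the photometer with the scanner. Put the scanner back in its holster, nose down, let go of it, leave the shutter open, and leave the glassware and bottles around standing where they are.

Things in the scene. Friction and masses are not known exactly. Their poses are not given: they have to be found in the camera images.
- photometer: Cream wedge-shaped photometer, fixed, 260 mm deep (x), 300 wide (y); origin: centre of its underside, on the bench. Its low front (-x) faces the robot at yaw 0. The front 180 mm is a sloped deck, rising from 45 to 110 mm high at 0.35 rad; behind it a flat housing 116 mm high. Two rails 8 mm high run along the deck's y, 52 mm up-slope and down-slope of the label.
- label (a point): Centre of the printed bar label (paper, 50 mm along y, 30 mm along the slope), lying flat on the sloped deck, under the shutter when that is shut. z axis: the deck's normal, pointing up and towards the photometer's front; y axis: the photometer's y, horizontal; x axis: up the slope.
- shutter (a joint): Position of the grey shutter along the deck, m: 0 = shut (covers the label), 0.085 = fully open at its stop. It grows as the shutter slides towards the photometer's +y, and starts between 0 and 0.015. Sliding friction about 1.5 N; it stays where it is left.
- shutter_tab (a point): Centre of the black finger tab standing up from the middle of the shutter: 55 mm along the slope, 10 mm thick along y, its top 14 mm above this point along the deck's normal. The shutter plate (94 mm along the slope, 76 mm along y) has its upper face 16 mm below this point. Axes as the label's. Moves with the shutter.
- scanner: White hand scanner, a straight bar 170 mm long, section 34 by 26 mm (its x, y), black nose 28 by 20 mm, about 0.13 kg, standing nose down in the holster. Origin: the reading window, centre of the nose's end; z: from nose to butt; it reads along -z. Its top 98 mm stands out of the holster; a good grip is 135 mm above the origin, across the 26 mm width (y).
- holster: Grey open-topped holster on a dark base plate (100 by 90 by 8 mm), fixed, origin at the centre of its underside, on the bench. Rim 85 mm above the bench; the pocket measures 46 mm by 38 mm inside (along its x and y), walls 5 mm, so the scanner has 6 mm of play on each side.
- holster_floor (a point): Centre of the pocket's floor in the holster, 13 mm above the bench; the scanner's window end rests here. Axes as the holster's.
- flask: Bystander: glass volumetric flask, round belly 68 mm across, thin neck, 190 mm tall. Origin at the centre of its underside.
- wash_bottle: Bystander: white plastic bottle, 64 mm across, 170 mm tall. Origin at the centre of its underside.
- beaker: Bystander: clear open beaker, 72 mm across, 85 mm tall. Origin at the centre of its underside.
- jug: Bystander: white ceramic mug-shaped jug, 90 mm across, 120 mm tall, with a handle on its +y side. Origin at the centre of its underside.
- reagent_bottle: Bystander: amber glass bottle, 60 mm across, 130 mm tall. Origin at the centre of its underside.
- dish: Bystander: low glass dish, 80 mm across, 16 mm tall. Origin at the centre of its underside.
Mind the look-alikes: they are no part of the job. Of the things like the scanner, leave any that is orange; of the rest the larger one is meant.

How it is judged:
On the way, in this order (a step that is already met when the one before it is completed fails the run):
1. the shutter is pushed fully open (at least 72 mm of its 85 mm) (value of joint shutter above 0.072 m), for 0.2 s.
2. scanner held still 1 s (under 20 mm/s, 0.15 rad/s), aimed at the label: window 30 to 90 mm off, axis within 12 mm of its middle (scanner x and y) and 15 degrees of square, shutter open (z of label in the frame of scanner between -0.09 and -0.03 m and x of label in the frame of scanner between -0.012 and 0.012 m and y of label in the frame of scanner between -0.012 and 0.012 m and angle between the z axis of scanner and the z axis of label, either way round below 0.26 rad and value of joint shutter above 0.072 m and linear speed of scanner below 0.02 m/s and angular speed of scanner below 0.15 rad/s), for 1 s.
At the end, for the whole second after the job is handed in: The shutter is open by at least 72 mm; the scanner stands nose down in its holster, its window end within 15 mm sideways of the middle of the pocket's floor and from 6 mm below to 10 mm above it, tilted less than 0.3 rad, at rest and released (value of joint shutter above 0.072 m and horizontal distance between scanner and holster_floor below 0.015 m and z of scanner in the frame of holster_floor between -0.006 and 0.01 m and angle between scanner's own z axis and vertical below 0.3 rad and linear speed of scanner below 0.02 m/s and contact force between scanner and the fingers below 0.2 N); the robot touches nothing.
It fails at once if the scanner touches the photometer (over 1 N) (contact force between scanner and photometer above 1 N).
It fails at once if a bystander (flask, bottle, beaker, jug or dish) is shifted by more than 30 mm (distance of any of flask, wash_bottle, beaker, jug, reagent_bottle, dish from where it was at the start of the episode above 0.03 m).
It fails at once if a bystander is tipped by more than 0.4 rad (angle between any of flask, wash_bottle, beaker, jug, reagent_bottle, dish's own z axis and vertical above 0.4 rad).
It also fails if it takes over 64 s, if anything falls off the work surface, if the arm or the gripper's body presses on something with over 40 N, if the wrist force passes 120 N, or if a joint passes its speed limit or range.

## Working session

There is one attempt and no reset: what is moved stays moved. The work goes in short steps, each a Python script; the robot and the scene stay as the last script left them, time stands still between calls to the robot, and variables do not carry over. Pictures are saved under pics/ and viewed, at most 10 in all, crops included, and the job is handed in when it is done.

```bash
mkdir -p pics
python3 - <<'E'
from plant import *
import cv2,numpy as np
for c in("side","top"):
    im=camera(c); cv2.imwrite(f"pics/{c}0.png",im[:,:,::-1])
    P=camera_params(c); print(c,P["fov_y"],P["cx"],P["cy"],P["distortion"],np.round(P["world_from_camera"],3).tolist())
    for l in["photometer","shutter_tab","label","scanner","holster","flask","wash_bottle","beaker","jug","reagent_bottle","dish"]:
        print(l,[(np.round(b["rect"]).tolist(),round(b["p"],2)) for b in boxes_of(c,l)][:3])
E
```

```text
side 50.13520507081952 324.08580428658 206.73394251184143 [0.01816859 0.         0.         0.         0.        ] [[-0.813, 0.409, -0.415, 0.027], [-0.583, -0.568, 0.581, 0.714], [0.003, 0.714, 0.7, 0.919], [0.0, 0.0, 0.0, 1.0]]
photometer [([245.0, 154.0, 380.0, 270.0], 0.73)]
shutter_tab [([312.0, 191.0, 353.0, 223.0], 0.57)]
label [([254.0, 168.0, 383.0, 268.0], 0.7)]
scanner [([404.0, 126.0, 417.0, 162.0], 0.73), ([389.0, 123.0, 403.0, 159.0], 0.63), ([416.0, 141.0, 438.0, 187.0], 0.59)]
holster [([369.0, 147.0, 408.0, 184.0], 0.57), ([388.0, 122.0, 401.0, 154.0], 0.34)]
flask [([328.0, 103.0, 345.0, 156.0], 0.75), ([134.0, 275.0, 196.0, 340.0], 0.48), ([226.0, 327.0, 258.0, 375.0], 0.41)]
wash_bottle [([378.0, 97.0, 396.0, 142.0], 0.96)]
beaker [([438.0, 142.0, 464.0, 174.0], 0.98), ([311.0, 188.0, 354.0, 224.0], 0.64)]
jug [([130.0, 279.0, 193.0, 342.0], 0.81)]
reagent_bottle [([225.0, 328.0, 258.0, 373.0], 0.82)]
dish [([382.0, 194.0, 410.0, 215.0], 0.82)]
top 50.23059008195655 319.76147012986627 196.66554091507442 [-0.04424161  0.          0.          0.          0.        ] [[0.018, 0.996, -0.089, 0.377], [-1.0, 0.02, 0.023, 0.015], [0.025, 0.089, 0.996, 1.457], [0.0, 0.0, 0.0, 1.0]]
photometer [([252.0, 126.0, 364.0, 231.0], 0.85)]
shutter_tab [([301.0, 175.0, 330.0, 211.0], 0.88)]
label [([251.0, 148.0, 357.0, 228.0], 0.75)]
scanner [([405.0, 193.0, 423.0, 206.0], 0.75), ([401.0, 239.0, 419.0, 245.0], 0.64), ([432.0, 204.0, 446.0, 214.0], 0.56)]
holster [([393.0, 189.0, 421.0, 217.0], 0.62)]
flask [([392.0, 127.0, 417.0, 156.0], 0.79)]
wash_bottle [([441.0, 162.0, 470.0, 183.0], 0.74)]
beaker [([436.0, 235.0, 464.0, 261.0], 0.91)]
jug [([356.0, 220.0, 377.0, 241.0], 0.74)]
reagent_bottle [([161.0, 208.0, 185.0, 224.0], 0.84)]
dish [([355.0, 220.0, 377.0, 242.0], 0.65)]
```

View pics/top0.png

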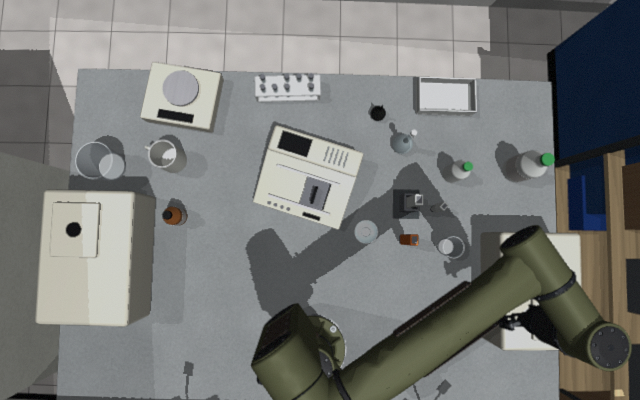

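View pics/side0.png

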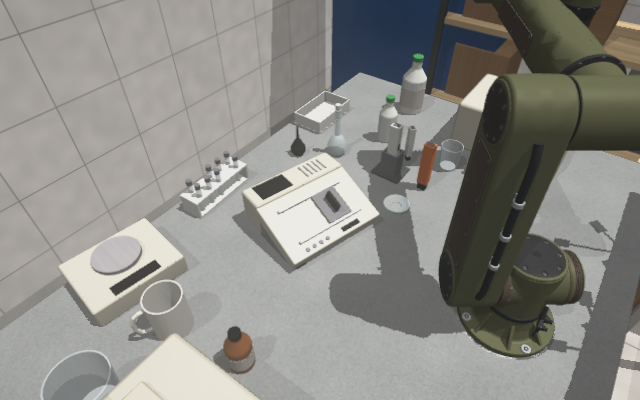

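The top view shows the photometer at about (308,177), turned, with its tab at (314,192). The holster with the white scanner is at (408,201), the small look-alike at about (437,208) and the orange one at (410,240). The side view agrees, with the scanner at about (395,140). Next I'll zoom in for precise points.

Run:
```python
import cv2,numpy as np
t=cv2.imread("pics/top0.png");s=cv2.imread("pics/side0.png")
cv2.imwrite("pics/tc.png",cv2.resize(t[115:255,245:445],None,fx=4,fy=4,interpolation=cv2.INTER_CUBIC))
cv2.imwrite("pics/sc.png",cv2.resize(s[115:275,240:440],None,fx=3.75,fy=3.75,interpolation=cv2.INTER_CUBIC))
```

```text
(no output)
```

View pics/tc.png

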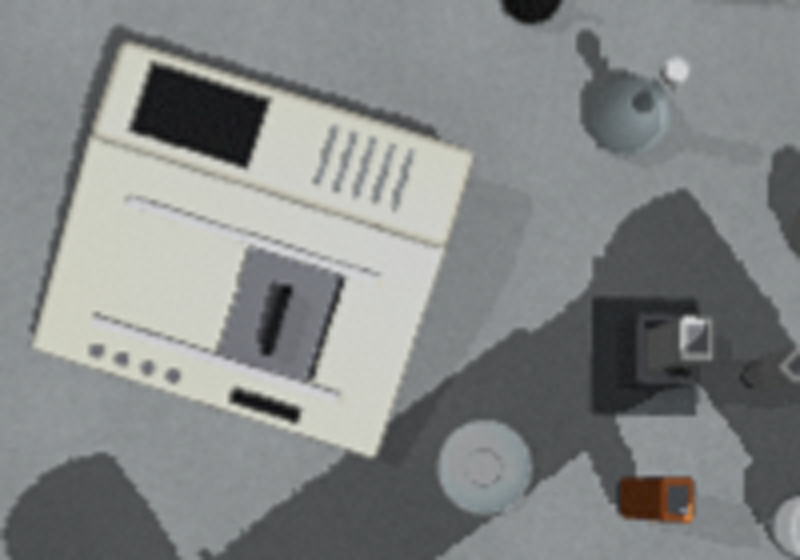

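View pics/sc.png

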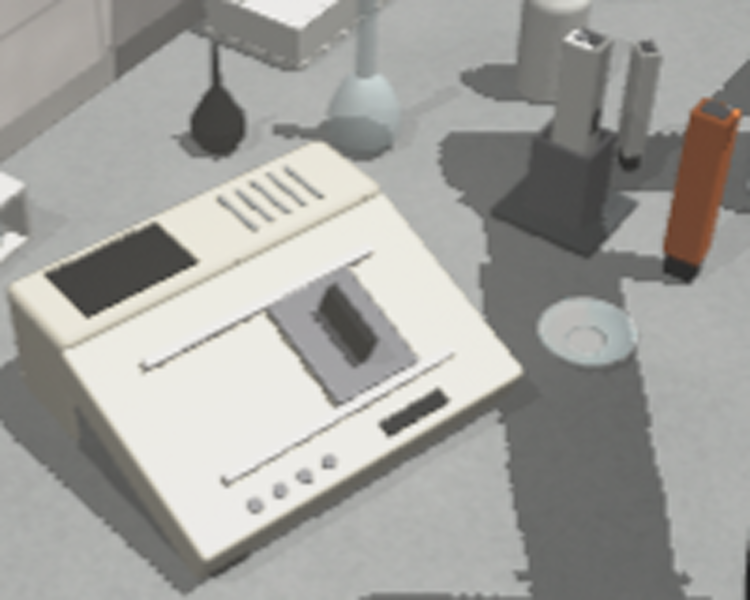

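```bash
cat > h.py <<'E'
from plant import *
import cv2,numpy as np
from scipy.optimize import least_squares
from scipy.spatial.transform import Rotation as R
def proj(P,X):
    X=np.atleast_2d(X); W=np.linalg.inv(P["world_from_camera"]); c=X@W[:3,:3].T+W[:3,3]; c=c*[1,-1,-1]
    f=200/np.tan(np.radians(P["fov_y"]/2)); K=np.array([[f,0,P["cx"]],[0,f,P["cy"]],[0,0,1]])
    return cv2.projectPoints(c,np.zeros(3),np.zeros(3),K,np.array(P["distortion"]))[0][:,0]
def at_z(P,uv,z):
    W=np.array(P["world_from_camera"]); f=200/np.tan(np.radians(P["fov_y"]/2)); K=np.array([[f,0,P["cx"]],[0,f,P["cy"]],[0,0,1]])
    n=cv2.undistortPoints(np.array([[uv]],float),K,np.array(P["distortion"]))[0,0]
    d=W[:3,:3]@[n[0],-n[1],-1]; o=W[:3,3]; return o+d*(z-o[2])/d[2]
def body(q,X): return R.from_euler("z",q[2]).apply(np.atleast_2d(X))+[q[0],q[1],0]
E
python3 - <<'E'
from h import *
T,S=camera_params("top"),camera_params("side")
t=lambda a:np.array(a)/4+[245,115]
s=lambda a:np.array(a)/3.75+[240,115]
bl,br,fl,fr=[.13,.15,.116],[.13,-.15,.116],[-.13,.15,.045],[-.13,-.15,.045]
oT=[([125,40],bl),([473,155],br),([35,347],fl),([377,457],fr)]
oS=[([320,142],br),([12,292],bl),([207,560],fl),([522,372],fr)]
def fit(oT,oS,q0):
    def r(q):
        return np.r_[(proj(T,body(q,[o[1] for o in oT]))-[t(o[0]) for o in oT]).ravel(),(proj(S,body(q,[o[1] for o in oS]))-[s(o[0]) for o in oS]).ravel()]
    m=least_squares(r,q0,loss="soft_l1"); print(np.round(m.x,4),np.round(m.fun,1)); return m.x
q=fit(oT,oS,[.45,0.04,-.25])
# deck coords from rays: solve point on deck+h in photometer frame
def deck(P,uv,h):
    def r(p):
        u,y=p; a=.35
        X=[-.13+u*np.cos(a)-h*np.sin(a),y,.045+u*np.sin(a)+h*np.cos(a)]
        return (proj(P,body(q,X))[0]-uv)
    return np.round(least_squares(r,[.09,0]).x,4)
for n,l in(("rail lo",[(95,315),(340,395)]),("rail up",[(127,198),(380,273)])): print(n,[deck(T,t(a),.008) for a in l])
for n,l in(("rail up",[(145,367),(372,253)]),("rail lo",[(226,482),(453,355)])): print(n,[deck(S,s(a),.008) for a in l])
print("plate",[deck(T,t(a),.006) for a in[(245,247),(343,278),(313,382),(220,350)]])
print("plateS",[deck(S,s(a),.006) for a in[(270,310),(350,265),(418,360),(343,405)]])
print("tab top T",[deck(T,t(a),.036) for a in[(283,283),(268,355),(276,320)]])
B=[[.05,.045,.008],[.05,-.045,.008],[-.05,-.045,.008],[-.05,.045,.008]]
h=fit([((593,297),B[0]),((697,297),B[1]),((697,412),B[2]),((593,412),B[3])],[((493,210),B[3]),((588,253),B[2]),((637,205),B[1])] if 0 else [((493,210),B[0]),((588,253),B[3]),((637,205),B[2])],[.4,-.25,0])
print("scanner top",at_z(T,t((697,337)),.183), at_z(S,s((587,40)),.183))
print("2nd top",at_z(T,t((795,365)),.15), at_z(S,s((648,47)),.15),"2nd foot S",at_z(S,s((629,163)),.0))
print("flask",at_z(T,t((625,112)),.03))
print("dish",at_z(T,t((485,467)),.01),"orange top",at_z(T,t((680,500)),.17),at_z(S,s((718,110)),.17))
E
```

```text
[ 0.5612  0.0234 -0.2899] [-0.8 -1.3  1.5 -1.6 -1.2  0.8 -0.3  0.9  0.4 -2.2 -2.4 -2.4  0.4  0.7
  2.1 -0. ]
rail lo [array([0.0482, 0.1052]), array([ 0.0468, -0.1048])]
rail up [array([0.1493, 0.1062]), array([ 0.1537, -0.1048])]
rail up [array([0.1454, 0.1085]), array([ 0.1429, -0.0994])]
rail lo [array([0.0413, 0.1086]), array([ 0.0396, -0.1004])]
plate [array([0.1399, 0.0045]), array([ 0.1401, -0.0779]), array([ 0.0497, -0.0807]), array([ 0.0516, -0.0005])]
plateS [array([ 0.1407, -0.0002]), array([ 0.1432, -0.0785]), array([ 0.0503, -0.0748]), array([ 0.0486, -0.0016])]
tab top T [array([ 0.1284, -0.0338]), array([ 0.0685, -0.0395]), array([ 0.098 , -0.0373])]
[ 0.4891 -0.3156 -0.0021] [-0.  -0.5 -0.1  0.1 -0.   0.4 -0.1 -0.2 -0.7  0.2  0.5  0.3  0.5 -1.2]
scanner top [ 0.48929502 -0.31536669  0.183     ] [ 0.48941738 -0.31300413  0.183     ]
2nd top [ 0.4719177  -0.40079613  0.15      ] [ 0.46332204 -0.37986931  0.15      ] 2nd foot S [ 0.47527633 -0.4133175   0.        ]
flask [ 0.6946416  -0.29368465  0.03      ]
dish [ 0.3902616  -0.17853218  0.01      ] orange top [ 0.36641184 -0.3055139   0.17      ] [ 0.36729926 -0.30535671  0.17      ]
```

```bash
cat >> h.py <<'E'
Q=np.array([.5612,.0234,-.2899]); A=.35
RD=R.from_euler("z",Q[2])*R.from_euler("y",-A)   # x up-slope, y, z normal
def dk(u,y,h): return body(Q,[-.13+u*np.cos(A)-h*np.sin(A),y,.045+u*np.sin(A)+h*np.cos(A)])[0]
def tool(sgn,a=0): # tool z=-normal; a turns about normal
    return (RD*R.from_euler("z",a)*R.from_euler("x",np.pi)*R.from_euler("z",sgn)).as_quat()
def st(m=""): print(m,round(arm.get_t(),2),np.round(arm.get_tcp_pos(),4),"F",np.round(arm.get_contact_force(),1),"op",round(arm.get_opening(),4))
E
python3 - <<'E'
from h import *
p=dk(.096,-.080,.12)
o=None
for s in(np.pi/2,-np.pi/2):
    j=arm.ik(p,tool(s)); print(s,None if j is None else np.round(j,2))
    for a in (0,np.pi/2,np.pi,-np.pi/2):
        jj=arm.ik(dk(.096,-.0425,.06+.116),tool(s,a)); print("  scan",a,None if jj is None else np.round(jj,2))
print(p,np.round(arm.ik([.489,-.315,.129],[1,0,0,0]),2),arm.ik([.489,-.315,.129],[0,1,0,0]),arm.ik([.3,-.45,.42],arm.get_orientation()))
E
```

```text
1.5707963267948966 [ 0.61 -0.73 -0.66  0.28 -1.42 -0.92]
  scan 0 [ 0.74 -0.71 -0.56  0.3  -1.54 -1.02]
  scan 1.5707963267948966 [ 0.74 -0.71 -0.56  0.3  -1.54  0.55]
  scan 3.141592653589793 [ 0.74 -0.71 -0.56  0.3  -1.54  2.13]
  scan -1.5707963267948966 [ 0.74 -0.71 -0.56  0.3  -1.54 -2.59]
-1.5707963267948966 [ 0.61 -0.73 -0.66  0.28 -1.42  2.23]
  scan 0 [ 0.74 -0.71 -0.56  0.3  -1.54  2.13]
  scan 1.5707963267948966 [ 0.74 -0.71 -0.56  0.3  -1.54 -2.59]
  scan 3.141592653589793 [ 0.74 -0.71 -0.56  0.3  -1.54 -1.02]
  scan -1.5707963267948966 [ 0.74 -0.71 -0.56  0.3  -1.54  0.55]
[ 0.46074212 -0.03011659  0.19064292] [-0.23 -0.   -0.09  0.   -1.48  1.8 ] [-0.22767012 -0.00434956 -0.09332476  0.         -1.48182113 -1.34312621] [-6.10988290e-01  2.12586051e-02  4.75813414e-01 -4.89071465e-05
 -2.02544338e+00 -6.73032708e-01]
```

Run:
```python
from h import *
q=tool(np.pi/2)
arm.gripper_close(20)
p=arm.get_tcp_pos(); arm.move_straight([p[0],p[1],.40],v=.3)
arm.move_to(dk(.096,-.080,.16),q); st("above")
arm.move_straight(dk(.096,-.080,.016),v=.15); st("down")
for y in np.r_[np.arange(-.07,.0,.01),np.arange(.0,.04,.004)]:
    arm.move_straight(dk(.096,y,.016),v=.06)
    F=RD.inv().apply(arm.get_contact_force()); print(round(y,3),np.round(F,1))
    if F[1]<-7: break
st()
arm.move_straight(dk(.096,y-.02,.016),v=.1); arm.move_straight(dk(.096,y-.02,.14),v=.25)
arm.ungrasp()
c=camera("top"); cv2.imwrite("pics/t1.png",cv2.resize(c[115:255,245:445,::-1],None,fx=4,fy=4))
P=camera_params("wrist"); w=camera("wrist"); cv2.imwrite("pics/w1.png",w[:,:,::-1])
np.savez("w1.npz",**P)
```

```text
above 5.05 [ 0.4477 -0.0266  0.2287] F [ 0.6 -0.6  0.1] op 0.0002
down 6.16 [ 0.4953 -0.0402  0.094 ] F [ 0.2  0.2 -0.6] op 0.0002
-0.07 [-0.3  0.4 -0.9]
-0.06 [ 0.1 -0.3  0.1]
-0.05 [-0.7  0.5  0.8]
-0.04 [-0.   0.4 -0.1]
-0.03 [-1.  -0.3 -0.8]
-0.02 [ 0.4 -0.2  0.6]
-0.01 [0.4 0.  0. ]
0.0 [-0.9 -0.9  0.2]
0.0 [-0.8 -0.5 -0.6]
0.004 [-0.4  0.8 -0.3]
0.008 [-0.5 -1.3  0.4]
0.012 [ 0.3 -0.2 -0.8]
0.016 [-0.1 -0.2  0.4]
0.02 [-0.5  0.2  0.5]
0.024 [ 0.6 -0.1  0.3]
0.028 [ 0.2  0.5 -0.6]
0.032 [ 0.4 -1.1 -0.7]
0.036 [-0.3  0.1  0. ]
 11.19 [0.5281 0.071  0.0929] F [-0.2  0.2 -0.1] op 0.0
```

View pics/w1.png

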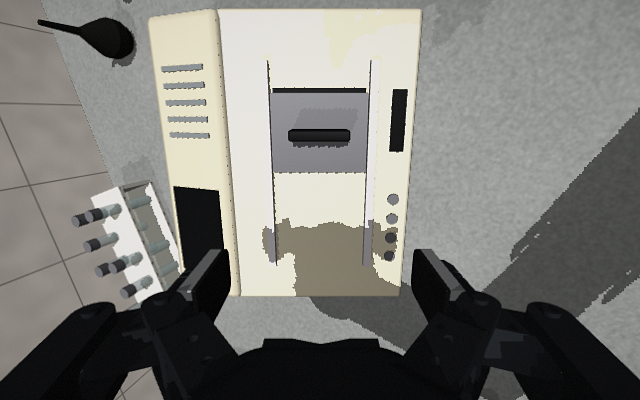

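The wrist view shows the shutter still near shut, with the tab at (319,135). My fingers met no force, so I'll check the projected geometry against the picture.

Run:
```python
from h import *
P=dict(np.load("w1.npz")); st()
print("tcp",proj(P,arm.get_tcp_pos()), "cam pos",P["world_from_camera"][:3,3])
for n,a in dict(loA=(.044,-.105,.008),loB=(.044,.105,.008),upA=(.148,-.105,.008),fr=(0,-.15,0),fl=(0,.15,0),tab=(.096,-.037,.022),tab2=(.096,0.0425,.022)).items(): print(n,proj(P,dk(*a)))
print([(b["rect"],b["p"]) for b in boxes_of("wrist","shutter_tab")],[(b["rect"],b["p"]) for b in boxes_of("top","shutter_tab")])
```

```text
13.07 [0.4816 0.0639 0.2095] F [-0.5 -0.   0.2] op 0.0856
tcp [[319.04833496 231.48816558]] cam pos [0.40577181 0.01635995 0.36942926]
loA [[376.72762106  53.00997964]]
loB [[367.19406762 263.12025235]]
upA [[262.04296948  52.96745997]]
fr [[ 4.26756232e+02 -2.43754048e-02]]
fl [[402.53388346 295.09604723]]
tab [[319.42656241 130.50750134]]
tab2 [[319.49466912 212.60819819]]
[([270.2, 95.9, 366.2, 172.6], 0.86)] [([299.6, 176.0, 329.0, 211.5], 0.85)]
```

View pics/t1.png

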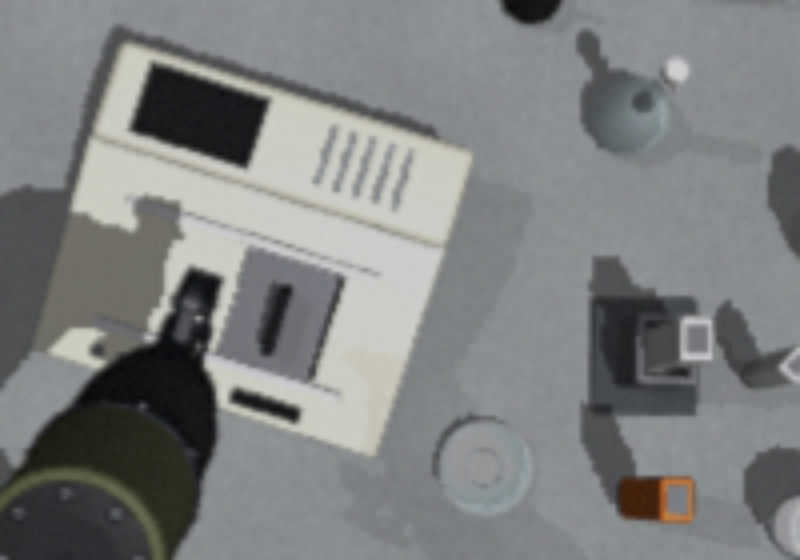

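Run:
```python
from h import *
q=tool(np.pi/2)
arm.gripper_close(20)
arm.move_straight(dk(.096,-.075,.11),q,v=.3)
arm.move_straight(dk(.096,-.075,.016),v=.2); st()
I=[]
def snap(c,r): I.append(cv2.resize(camera(c)[r[0]:r[1],r[2]:r[3],::-1],(400,300),interpolation=cv2.INTER_CUBIC))
sr=(130,280,230,430); tr=(120,240,240,400)
snap("side",sr);P=camera_params("wrist");snap("wrist",(0,400,50,583))
arm.move_straight(dk(.096,-.02,.016),v=.06); st()
snap("side",sr);snap("wrist",(0,400,50,583))
cv2.imwrite("pics/c2.png",np.vstack([np.hstack(I[:2]),np.hstack(I[2:])]))
```

```text
15.03 [ 0.4968 -0.035   0.0942] F [-0.3  0.8  0.1] op -0.0001
 16.19 [0.512 0.017 0.093] F [-0.1 -0.2  0.3] op -0.0002
```

View pics/c2.png

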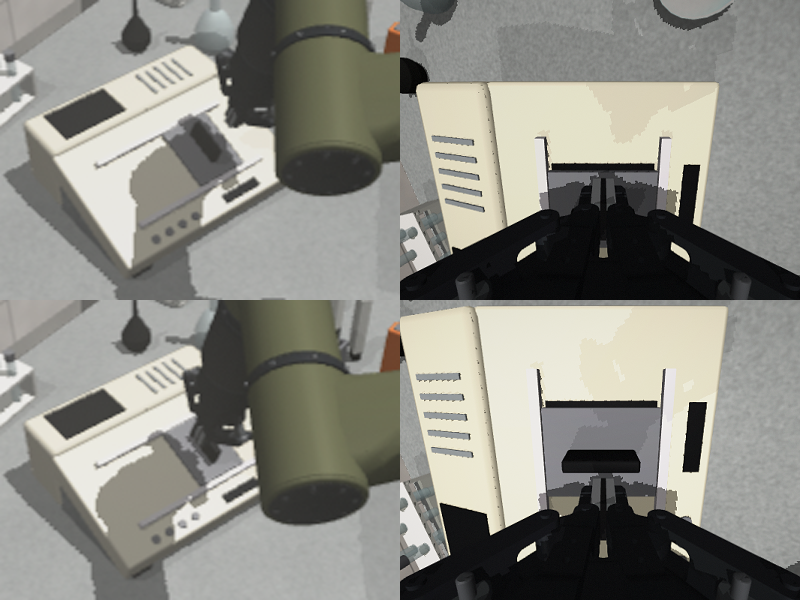

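In the upper pair the fingers are on the −y side of the tab. In the lower pair the tips, at about (600,480), are past the tab at (600,460), which has not moved. I'll check whether the tips are really at the reported TCP.

Run:
```python
from h import *
S=camera_params("side");W=camera_params("wrist")
o=R.from_quat(arm.get_orientation()); print("toolz in deck",np.round((RD.inv()*o).as_matrix(),2).tolist(), arm.pinch_z)
for h in(.006,.016,.036,.06): print(h,(proj(S,dk(.096,-.02,h))[0]-[230,130])*2,((proj(W,dk(.096,-.02,h))[0]-[50,0])*[.75,.75]+[400,300]))
for h in(.006,.036): print("tab",h,(proj(S,dk(.096,-.037,h))[0]-[230,130])*2,((proj(W,dk(.096,-.037,h))[0]-[50,0])*[.75,.75]+[400,300]))
c=cv2.resize(camera("side")[150:250,280:413,::-1],(798,600),interpolation=cv2.INTER_CUBIC); cv2.imwrite("pics/s3.png",c)
print([(b["rect"],b["p"]) for b in boxes_of("side","shutter_tab")])
```

```text
toolz in deck [[-0.0, -1.0, 0.0], [-1.0, 0.0, -0.0], [0.0, -0.0, -1.0]] 0.0187
0.006 [193.55215617 153.77122706] [601.8959911  469.48488166]
0.016 [195.12425299 150.30315523] [601.85795447 473.89479373]
0.036 [198.33722913 143.21530346] [601.76844275 484.27422773]
0.06 [202.31874607 134.43209519] [601.62863087 500.49070704]
tab 0.006 [203.09539039 148.5959202 ] [601.86479441 449.94730927]
tab 0.036 [208.05761626 137.99438907] [601.72779273 461.61044623]
[([313.5, 192.0, 353.5, 222.7], 0.95)]
```

View pics/s3.png

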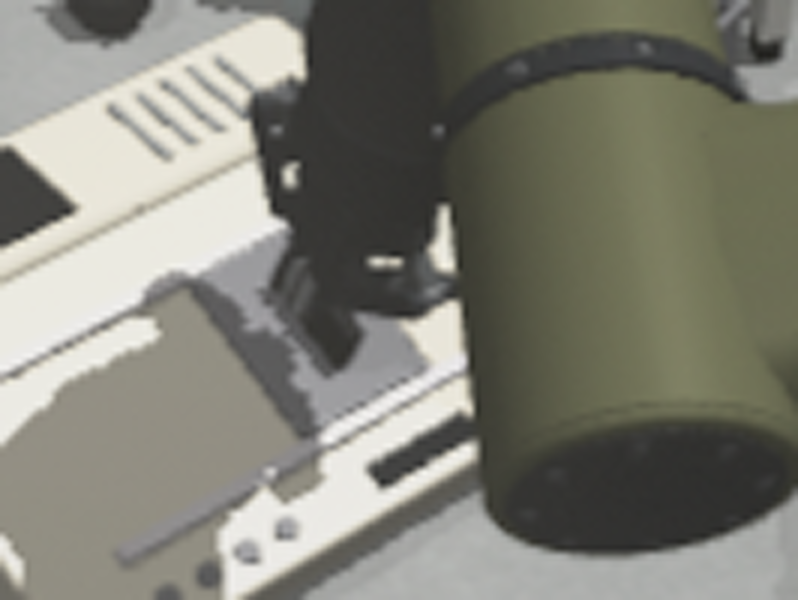

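Run:
```python
from h import *
for h in np.arange(.012,-.05,-.003):
    arm.move_straight(dk(.096,-.015,h),v=.05)
    F=RD.inv().apply(np.mean([arm.get_contact_force() for _ in range(8)],0)); print(round(h,3),np.round(F,1),end=" ")
    if F[2]>4: break
st()
```

```text
0.012 [-0.2 -0.3 -0.3] 0.009 [ 0.4 -1.1 -0.3] 0.006 [-0.8  0.9 -0.1] 0.003 [ 0.1 -0.2  0.1] 0.0 [ 0.1 -0.4 -0.6] -0.003 [-0.6  0.8  0.2] -0.006 [ 0.5 -0.   0.3] -0.009 [ 0.3 -0.2  0.7] -0.012 [ 0.2  1.2 -0.3] -0.015 [-0.3 -0.5  0.6] -0.018 [-0.3  0.9 -0.7] -0.021 [0.8 0.8 0.1] -0.024 [-16.9  -1.6  28.5]  19.67 [0.5263 0.0184 0.0582] F [-25.    5.8  21. ] op -0.0
```

Run:
```python
from h import *
arm.move_straight(dk(.096,-.015,.03),v=.2); st()
P=dict(np.load("w1.npz"))
ob=[((371,60),(.044,-.105,.008)),((365,266),(.044,.105,.008)),((267,60),(.148,-.105,.008)),((277,265),(.148,.105,.008)),((421,10),(0,-.15,0)),((401,296),(0,.15,0)),((217,10),(.1916,-.15,0)),((232,296),(.1916,.15,0))]
W=P["world_from_camera"]
def upd(x):
    M=W.copy(); M[:3,:3]=R.from_rotvec(x[3:]).as_matrix()@W[:3,:3]; M[:3,3]=W[:3,3]+x[:3]; return dict(P,world_from_camera=M)
X=[dk(*o[1]) for o in ob]; uv=np.array([o[0] for o in ob])
f=lambda x:(proj(upd(x),X)-uv).ravel()
print("before",np.round(f(np.zeros(6)),1))
m=least_squares(f,np.zeros(6),loss="soft_l1",x_scale=.02); print("d",np.round(m.x,4),"res",np.round(m.fun,1))
m=least_squares(lambda x:f(np.r_[x,0,0,0]),np.zeros(3)); print("shift only",np.round(m.x,4),np.round(m.fun,1))
```

```text
20.08 [0.509  0.0238 0.1067] F [-0.1  0.3 -0.1] op -0.0003
before [  5.7  -7.    2.2  -2.9  -5.   -7.   -5.1  -1.8   5.8 -10.    1.5  -0.9
  -4.6 -10.2   5.   -0.8]
d [-0.0025  0.0081  0.009  -0.0325  0.0079 -0.0105] res [ 2.5  0.1  0.5 -1.6 -3.2 -0.1 -5.2 -0.8 -0.1  0.4 -0.3  0.8  0.   0.
  5.   0.6]
shift only [-0.0048 -0.0045  0.0071] [ 3.2  1.2  0.4 -1.5 -3.8  1.2 -4.4 -0.5  1.6 -0.  -1.1 -0.4 -1.9 -0.1
  6.5 -0.3]
```

Run:
```python
from h import *
arm.move_straight(dk(.096,.03,.08),v=.2)
tcp=arm.get_tcp_pos(); tz=R.from_quat(arm.get_orientation()).apply([0,0,1]); I=[]
for c,w in(("side",100),("top",100),("wrist",240)):
    P=camera_params(c); im=np.ascontiguousarray(camera(c)[:,:,::-1]); uv=proj(P,[tcp,tcp-.03*tz,tcp-.06*tz]); k=400/w
    u0,v0=np.round(uv[0]).astype(int)-[w//2,w*3//8]; v0=max(v0,0)
    if c=="wrist": v0=400-w*3//4
    cr=cv2.resize(im[v0:v0+w*3//4,u0:u0+w],(400,300),interpolation=cv2.INTER_CUBIC)
    for a,col in zip(uv,((0,0,255),(0,255,255),(255,0,255))): cv2.drawMarker(cr,tuple(int(x) for x in (a-[u0,v0])*k),col,cv2.MARKER_CROSS,10,1)
    I.append(cr)
cv2.imwrite("pics/c4.png",np.vstack([np.hstack(I[:2]),np.hstack([I[2],np.zeros_like(I[2])])]))
```

```text
(no output)
```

View pics/c4.png

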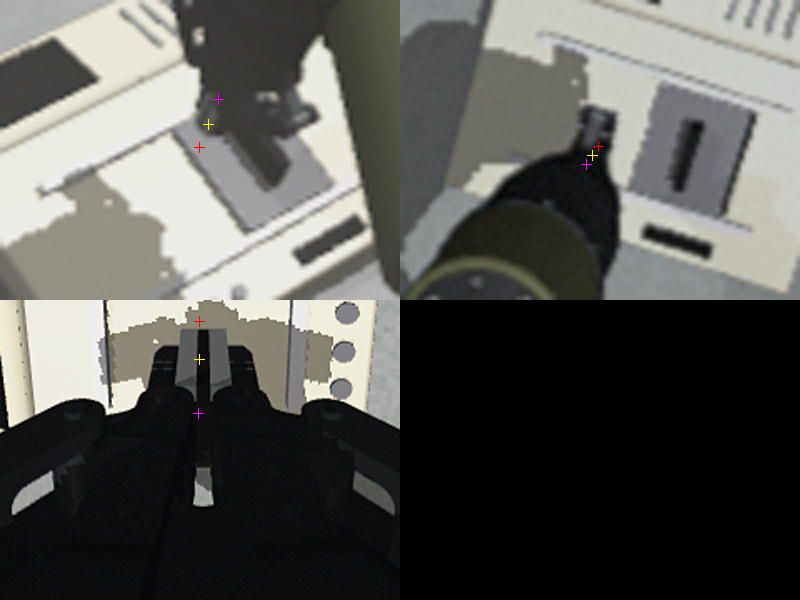

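The wrist view shows the finger tips at row 328, about 30 mm short of the reported TCP (red cross, row 320). That fits the contact at h=-24 mm and the tips passing over the tab. I'll take the tip as 30 mm short and push 30 mm lower.

```bash
cat >> h.py <<'E'
SH=.030  # finger tips are this much short of the reported TCP along tool z
def fd(): return RD.inv().apply(np.mean([arm.get_contact_force() for _ in range(8)],0))
E
python3 - <<'E'
from h import *
q=tool(np.pi/2)
arm.move_straight(dk(.096,-.078,.05),v=.3)
arm.move_straight(dk(.096,-.078,.016-SH),v=.12); print(np.round(fd(),1))
for y in np.r_[-.06,-.045,-.03,-.015,0,.015,np.arange(.02,.05,.003)]:
    arm.move_straight(dk(.096,y,.016-SH),v=.08); F=fd(); print(round(y,3),np.round(F,1))
    if F[1]<-6 or abs(F).max()>15: break
st()
arm.move_straight(dk(.096,y-.015,.016-SH),v=.1)
T=camera("top");print([(np.round(b["rect"]),round(b["p"],2)) for b in boxes_of("top","shutter_tab")])
E
```

```text
[-0.1  0.3  0.2]
-0.06 [-1.  -0.6 -0.6]
-0.045 [ 1.5 -0.3 -0.7]
-0.03 [-0.6 -0.7  0.9]
-0.015 [ 0.1 -0.7  0.6]
0.0 [ 0.8 -0.1  0.5]
0.015 [ 0.4 -0.2 -0.2]
0.02 [-0.  -0.1 -0.7]
0.023 [-0.1 -0.1 -0.4]
0.026 [ 0.1  0.  -0.3]
0.029 [ 0.7 -7.   2.2]
 25.01 [0.5355 0.0598 0.0648] F [-2.1 -6.7  2.3] op 0.0002
[(array([277., 168., 308., 196.]), 0.85)]
```

The shutter is at its stop: the tab's box has moved from 300–329 to 277–308 px and the fingers met 7 N. Now I'll check the label and take the scanner.

Run:
```python
from h import *
arm.move_straight(dk(.096,.010,.12),v=.3); arm.ungrasp()
arm.move_to([.489,-.315,.26],[0,1,0,0])
for c in("top","side"):
    P=camera_params(c); im=cv2.cvtColor(camera(c),cv2.COLOR_RGB2GRAY); cv2.imwrite(f"pics/{c}5.png",im)
    us,ys=np.arange(.054,.139,.002),np.arange(-.095,0.0,.002)
    g=np.array([[dk(u,y,0) for y in ys] for u in us]); m=proj(P,g.reshape(-1,3)).reshape(len(us),len(ys),2).astype(np.float32)
    r=cv2.remap(im,m[...,0],m[...,1],cv2.INTER_LINEAR).astype(float); d=np.abs(r-cv2.GaussianBlur(r,(0,0),6)); d=np.where(d>6,d,0)
    print(c,"label u,y",(d.sum(1)@us)/d.sum(),(d.sum(0)@ys)/d.sum()); print(np.round(d.sum(0)).astype(int).tolist()); print(np.round(d.sum(1)).astype(int).tolist())
    cv2.imwrite(f"pics/rect_{c}.png",cv2.resize(r.astype(np.uint8)[::-1],None,fx=8,fy=8))
for z in(.19,.15,.12,.099):
    arm.move_straight([.489,-.315,z],v=.15); F=arm.get_contact_force(); print(z,np.round(F,1))
    if abs(F).max()>8: break
arm.gripper_close(40); arm.pause(.2); st("grip"); print(arm.get_gripper_force())
```

```text
top label u,y 0.09603108165124484 -0.053550208883109664
[1257, 1292, 1431, 1654, 1956, 2319, 2581, 2412, 1248, 859, 2443, 2977, 2752, 2102, 1350, 1261, 1110, 920, 865, 835, 793, 717, 664, 719, 711, 703, 667, 686, 758, 762, 730, 675, 631, 655, 729, 759, 849, 982, 959, 778, 1200, 1504, 1360, 589, 536, 1657, 2227, 2180]
[943, 1174, 1281, 1296, 1314, 1340, 1390, 1462, 1583, 1685, 1739, 1611, 1116, 1340, 1853, 1887, 1524, 1225, 1168, 1181, 1111, 1085, 1047, 1078, 1206, 1494, 1833, 1920, 1535, 1073, 1620, 1764, 1700, 1587, 1505, 1451, 1398, 1339, 1273, 1269, 1223, 1065, 1118]
side label u,y 0.09620454741028667 -0.05621532501079534
[1308, 1349, 1468, 1663, 1926, 2233, 2353, 1689, 240, 1727, 2490, 2438, 2043, 1387, 1054, 919, 794, 747, 666, 609, 622, 578, 544, 517, 497, 446, 405, 432, 477, 466, 413, 450, 447, 453, 459, 543, 694, 733, 558, 613, 912, 1042, 1051, 650, 438, 1482, 1773, 1354]
[1015, 863, 957, 962, 990, 1023, 1056, 1108, 1139, 1175, 1192, 1287, 1342, 1311, 934, 1294, 1730, 1598, 1129, 876, 900, 931, 925, 874, 849, 857, 908, 1239, 1599, 1610, 1103, 1214, 1375, 1309, 1215, 1155, 1142, 1111, 1039, 979, 973, 947, 917]
0.19 [ 0.7 -0.1  1. ]
0.15 [0.5 0.7 0.4]
0.12 [-1.2 -0.3  1. ]
0.099 [-0.8  0.5  0.1]
grip 30.77 [ 0.4892 -0.3151  0.0995] F [-0.7  0.8  3.6] op 0.0253
39.94800925254822
```

Run:
```python
import cv2,numpy as np
a,b=[cv2.imread(f"pics/rect_{c}.png") for c in("top","side")]
cv2.imwrite("pics/r.png",np.hstack([a,b]))
print(a.shape)
```

```text
(344, 384, 3)
```

View pics/r.png

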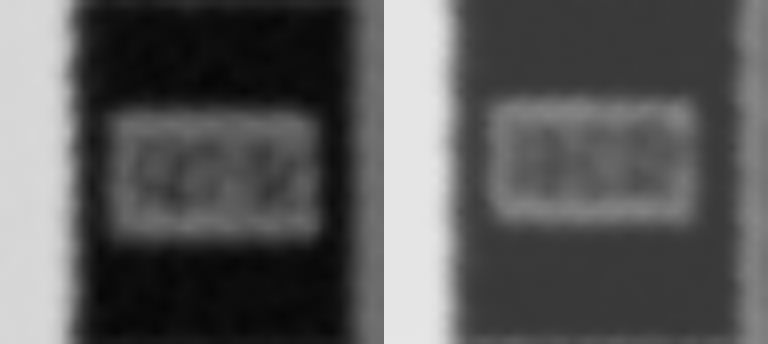

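The rectified patches show the label centred at (213,174) from the top camera and (208,160) from the side. That puts it at u≈0.0965, y≈-0.043.

Run:
```python
from h import *
arm.move_straight([.489,-.315,.30],v=.15); st("lift")
print(arm.get_gripper_force())
q=None; j0=arm.get_qpos()
for s in(np.pi/2,-np.pi/2):
    j=arm.ik(dk(.0965,-.043,.062+.086),tool(s)); print(np.round(j,2))
    if q is None or np.abs(j-j0).max()<best: q,best=tool(s),np.abs(j-j0).max()
arm.move_to(dk(.0965,-.043,.13+.086),q)
arm.move_straight(dk(.0965,-.043,.062+.086),v=.06); st("aim")
P=camera_params("side");camera("side");bs=boxes_of("side","scanner");camera("top")
print([(np.round(b["rect"]),round(b["p"],2)) for b in bs]); print([(np.round(b["rect"]),round(b["p"],2)) for b in boxes_of("top","shutter_tab")])
for h in(0,.062,.09,.232): print(h,proj(P,dk(.0965,-.043,h)))
cv2.imwrite("pics/s6.png",camera("side")[:,:,::-1])
arm.pause(1.8); st("held")
```

```text
lift 32.26 [ 0.4888 -0.3148  0.2989] F [ 0.1 -0.3 -1.7] op 0.0258
39.467981457710266
[ 0.71 -0.7  -0.6   0.29 -1.48 -1.  ]
[ 0.71 -0.7  -0.6   0.29 -1.48  2.14]
aim 34.83 [0.4627 0.0081 0.2176] F [-0.8  0.6 -1.6] op 0.0257
[(array([132., 277., 194., 339.]), 0.74), (array([334., 155., 354., 198.]), 0.61), (array([384., 194., 412., 215.]), 0.55)]
[(array([278., 166., 305., 204.]), 0.74), (array([394., 190., 422., 220.]), 0.23)]
0 [[332.62543721 204.29184983]]
0.062 [[337.8883411  193.15297451]]
0.09 [[340.42626054 187.78166576]]
0.232 [[355.14573635 156.63120086]]
held 36.88 [0.4626 0.0079 0.2171] F [-0.   0.1 -0.9] op 0.0258
```

The detected scanner box (bottom at 198, left edge 334) matches the predicted window at (338,193). I'll put it back.

Run:
```python
from h import *
arm.move_straight(dk(.0965,-.043,.13+.086),v=.15)
arm.move_to([.489,-.315,.30],[0,1,0,0])
arm.move_straight([.489,-.315,.19],v=.15)
ok=True
for z in(.165,.14,.12,.107,.103,.100):
    arm.move_straight([.489,-.315,z],v=.06); F=np.mean([arm.get_contact_force() for _ in range(5)],0); print(z,np.round(F,1))
    if F[2]>6 or abs(F[:2]).max()>10: ok=z<.11; break
st()
if ok:
    arm.ungrasp(); arm.pause(.3); arm.move_straight([.489,-.315,.30],v=.2); arm.pause(.3); st("free")
    for c in("top","side"):
        P=camera_params(c); cv2.imwrite(f"pics/{c}7.png",camera(c)[:,:,::-1]); print(c,[(np.round(b["rect"]),round(b["p"],2)) for b in boxes_of(c,"scanner")],[(np.round(b["rect"]),round(b["p"],2)) for b in boxes_of(c,"shutter_tab")][:1],proj(P,[[.489,-.315,.183],[.489,-.315,.085]]).round(1).tolist())
```

```text
0.165 [ 0.  -0.1 -1.3]
0.14 [ 0.2 -0.5 -2. ]
0.12 [ 0.7 -0.1 -1.6]
0.107 [ 0.2 -0.7 -0.7]
0.103 [-0.5 -1.  -1.4]
0.1 [ 0.1  0.3 -1.3]
 42.12 [ 0.4889 -0.315   0.0998] F [ 0.1  0.3 -1.3] op 0.0258
free 44.48 [ 0.4889 -0.315   0.2995] F [ 0.2 -0.2 -0.2] op 0.0852
top [(array([399., 237., 422., 246.]), 0.72), (array([431., 203., 444., 216.]), 0.67), (array([402., 197., 426., 209.]), 0.64)] [(array([275., 169., 307., 202.]), 0.96)] [[419.1, 199.3], [411.4, 201.8]]
side [(array([416., 141., 436., 188.]), 0.9), (array([405., 126., 416., 159.]), 0.8), (array([388., 120., 402., 157.]), 0.56)] [(array([369., 148., 407., 183.]), 0.46)] [[397.0, 125.4], [393.2, 151.3]]
```

```bash
python3 -c "
from plant import arm
print(arm.hand_in())"
```

```text
the job is handed in; nothing more can be done
None
```

I handed the job in after about 44 s: shutter at its open stop, scanner held about 6 cm above the label for about 2 s, then put back nose down in its holster and released. I confirmed the scan aim and the scanner's return only from the cameras and the arm's own readings, and the hand-in gave no verdict.

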